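# Put away the microscope parts

### The job

Put the loose microscope parts away where each belongs: the large objective upright in the large round well of the holder and the small one upright in the small well, the two filter cubes upright in the square bays of the tray, one in each bay, and the clamp bar lying across both forks of the cradle, about centred endwise. Set every part down gently rather than dropping it, and do not shift the sample dish or the aligned stage.

Things in the scene. Friction and masses are not known exactly. Their poses are not given: they have to be found in the camera images.
- objective_large: The large microscope objective: a turned steel barrel with dark bands, diameter 38 mm, 62 mm tall, standing on its threaded end (foot diameter 30 for the lowest 6 mm). The barrel is straight from 7 to 46 above the foot, then tapers to diameter 24 at the lens on top. Loose, 0.18 to 0.35 kg. Origin: centre of its foot; z up along its axis.
- objective_small: The small microscope objective: like the large one but slimmer and shorter: diameter 28 mm, 54 mm tall (foot diameter 20; straight from 7 to 46 above the foot, then tapering to diameter 17). Loose, 0.1 to 0.21 kg. Origin: centre of its foot; z up along its axis.
- cube_a: One of two alike filter cubes: an upright black block 40 x 40 mm and 50 mm tall, with round amber windows in three of its sides and a narrow metal plate on top. Loose, 0.08 to 0.17 kg. Origin: centre of its underside; z up, x and y square to its sides.
- cube_b: The other filter cube, alike in all: 40 x 40 mm, 50 mm tall. Origin: centre of its underside; z up, x and y square to its sides.
- clamp_bar: The clamp bar: a flat aluminium bar, 110 mm long (its x), 20 mm wide (its y), 16 mm high, with a dark bolt hole near each end, lying on the bench. Loose, 0.07 to 0.13 kg. Origin: centre of its underside; z up.
- objective_holder: Objective holder: fixed grey block 76 (x) by 160 (y) mm, 24 high, with two round wells 18 deep (floors 6 above the bench): the large well, diameter 56, centred at y = +42 mm in its frame, for the large objective; the small well, diameter 46, at y = -42, for the small one. Origin: centre of its underside; z up. Turned at most 0.4 rad.
- cube_tray: Cube tray: fixed low white tray 68 (x) by 132 (y) mm, 16 high, walls 4 thick, floor 4 above the bench, parted by a wall into two square bays, 60 by 60, centred at y = +32 and y = -32 mm in its frame. A cube stands in each. Origin: centre of its underside; z up. Turned at most 0.4 rad.
- bar_cradle: Bar cradle: fixed dark steel base 70 (x) by 100 (y) mm, 6 thick, with U-shaped forks at y = +38 and -38 (each 8 thick along y). Fork seats are 24 above the bench; prongs rise to 38, leaving 36 free between them along x. The bar lies across both forks, along the cradle's y; between the forks 68 is free for fingers. Origin: centre of its underside; z up. Turned at most 0.4 rad.
- stage: Not to be moved: an aligned three-axis stage, a stack of dark and aluminium blocks on a base 90 x 90 mm, 76 mm tall, with two red-knobbed micrometers that reach 67 mm from its centre towards its -x and -y. Stands loose (0.95 kg) in the row of the holder, tray and cradle. Origin: centre of its underside.
- dish: Not to be moved: a small clear sample dish with a white rim and an amber sample, diameter 44 mm, 12 mm high, loose and light, between the parts to be put away. Origin: centre of its underside.
Things that resemble listed ones, but are neither listed nor needed, are in the scene too. Leave any pink or yellow look-alike of the objective_large alone.

How it is judged:
At the end, for the whole second after the job is handed in: Objectives on the floors of their own wells (12 mm each way); one cube on the floor of each tray bay (15 mm each way); bar down on both forks (12 mm sideways, 20 mm endwise, 0.25 rad), underside 19-29 mm above the bench; all upright within 0.15 rad and at rest (under 0.02 m/s) (x of objective_large in the frame of objective_holder between -0.012 and 0.012 m and y of objective_large in the frame of objective_holder between 0.03 and 0.054 m and z of each of objective_large, objective_small in the frame of objective_holder below 0.011 m and x of objective_small in the frame of objective_holder between -0.012 and 0.012 m and y of objective_small in the frame of objective_holder between -0.054 and -0.03 m and ((x of cube_a in the frame of cube_tray between -0.015 and 0.015 m and y of cube_a in the frame of cube_tray between 0.017 and 0.047 m and z of each of cube_a, cube_b in the frame of cube_tray below 0.009 m and x of cube_b in the frame of cube_tray between -0.015 and 0.015 m and y of cube_b in the frame of cube_tray between -0.047 and -0.017 m) or (x of cube_a in the frame of cube_tray between -0.015 and 0.015 m and y of cube_a in the frame of cube_tray between -0.047 and -0.017 m and z of each of cube_a, cube_b in the frame of cube_tray below 0.009 m and x of cube_b in the frame of cube_tray between -0.015 and 0.015 m and y of cube_b in the frame of cube_tray between 0.017 and 0.047 m)) and x of clamp_bar in the frame of bar_cradle between -0.012 and 0.012 m and y of clamp_bar in the frame of bar_cradle between -0.02 and 0.02 m and z of clamp_bar in the frame of bar_cradle between 0.019 and 0.029 m and angle between the x axis of clamp_bar and the y axis of bar_cradle, either way round below 0.25 rad and angle between each of objective_large, objective_small, cube_a, cube_b, clamp_bar's own z axis and vertical below 0.15 rad and linear speed of each of objective_large, objective_small, cube_a, cube_b, clamp_bar below 0.02 m/s); the robot touches nothing.
It fails at once if the aligned stage is shifted by more than 10 mm (distance of stage from where it was at the start of the episode above 0.01 m).
It fails at once if the sample dish is shifted by more than 15 mm (distance of dish from where it was at the start of the episode above 0.015 m).
It fails at once if a part moves faster than 0.65 m/s while the fingers do not hold it (dropped from more than about 20 mm, or thrown) ((linear speed of objective_large above 0.65 m/s and contact force between the fingers and objective_large below 0.05 N) or (linear speed of objective_small above 0.65 m/s and contact force between the fingers and objective_small below 0.05 N) or (linear speed of cube_a above 0.65 m/s and contact force between the fingers and cube_a below 0.05 N) or (linear speed of cube_b above 0.65 m/s and contact force between the fingers and cube_b below 0.05 N) or (linear speed of clamp_bar above 0.65 m/s and contact force between the fingers and clamp_bar below 0.05 N)).
It also fails if it takes over 112 s, if anything falls off the work surface, if the arm or the gripper's body presses on something with over 40 N, if the wrist force passes 120 N, or if a joint passes its speed limit or range.

### The arm

A 6-joint arm with a two-finger parallel gripper is mounted at the origin on the work surface. World frame = base frame: x ahead of the robot, y to its left, z up, the work surface at z = 0. Lengths are in m, angles in rad, forces in N, time in s.
With the tool pointing down it reaches from about 0.15 to 0.775 m from the base axis. Payload 6.1 kg.
Tool frame: the origin (TCP) lies midway between the tips of the shut fingers; the grasp point (between the pads) lies 19 mm behind it; z points along the fingers, y is the direction in which the jaws open and shut (so a half turn about z gives the same grasp; the last joint's range is limited). The gripper opens to 85 mm and grips with 20 to 120 N. Pads are 22 mm wide; open, the fingers measure 114 mm over their backs; the gripper's body (76 mm by 85 mm) begins 54 mm behind the grasp point. The pads swing forward as they close: fully open they stand 13 mm farther back than shut.
Start: joints at [1.176, 0.126, -0.04, 1.405, 0, 1.571], TCP at [0.202, 0.485, 0.231] pointing down, gripper open.
Joint ranges: [-2.72, 2.72], [-0.95, 1.95], [-1.27, 1.35], [-1.78, 2.02], [-1.46, 1.47], [-3.14, 3.14]. Speed limits (rad/s): [2.39, 2.39, 3.01, 3.14, 3.14, 3.14].

### API

Orientations are given as a unit quaternion [x, y, z, w].
In Python, from station import env gives the robot as it stands.
- The arm moves only by the shell command python3 -m creep 'ROWS' [FORCE]. ROWS is a JSON object of lists of equal length, an entry for each row: "slide": the shift along the tool's x, y, z in mm, a list of three; "twist": the turn, a rotation vector about the tool's x, y, z in rad, a list of three; "hand": the gripper's target within -1 to 1 (fully open at 1, half-way at 0, shut at -1). In form: {"slide": [[x, y, z], ...], "twist": [[wx, wy, wz], ...], "hand": [hand, ...]}. A call has 1 to 12 rows; each row is the pose to reach, as a shift and turn from the pose commanded when the call began, along the tool's axes at that moment; what a row does not reach only later rows make up. A row lasts 1/12 s, in which the tool goes at most 41.7 mm and 7.16 degrees, less where a joint would pass 70% of its speed; a pose out of reach is approached as far as the arm can. A call with a gripper value outside its range is refused whole. The fingers move at their own pace and stop on an object; FORCE is the grip in N (left out, the last holds). Time passes only in rows, so rows that repeat a pose let the fingers close. It gives the time, the measured TCP pose, the force and the opening at its end, in the units of the state.
- env.observe(): the state, without advancing time (a new reading comes with each control period).
- env.camera(name): name is "scene" or "side" or "wrist"; returns (picture, depth): 384x512x3 uint8, red, green, blue; 384x512 float32, m along the optical axis (not along the pixel's ray), 0 where there is no reading.
- env.get_calibration(name): a dict with "vertical_fov" (degrees; the focal length in pixels is half the picture's height over the tangent of half this angle, whatever the lens; pixels are square), "cx", "cy" (the principal point, pixels), "extrinsics" (4x4, takes a point from world to camera coordinates). Camera axes: x right, y up, looking along -z (the intrinsics and any distortion apply to the point x, -y, -z); pixel columns grow to the right and rows downward; lengths in m; the calibration is good to about 2 mm. A picture is of the moment at which its call begins: read the wrist's pose just before it. get_calibration takes no time and is no camera call; for the wrist camera it gives the pose at the moment of the call.
- env.finish_job(): hands the job in, once; it reports no verdict.
Trained networks look in the newest picture that a camera, given by its name, has taken for a name from the list of things; names that differ only in an ending like _2 or _b are one class to them, and where a whole thing is asked for, a point or a joint stands for the part that bears it (a point fixed in the world has none). Each returns a list of dicts, best first, with "conf" (0 to 1); they miss things now and then, are a little off and sometimes report something else, mostly with a low value. They report only what shows in the picture. A call takes as long as a camera call. They do not tell look-alikes from the thing itself.
- env.look_for(name, camera): "rect" ([centre column, centre row, width, height] in pixels, round what is visible of it).
- env.pinpoint(name, camera): "centre" ([column, row] in pixels: a listed point, or the origin of a listed thing).
The state is a dict: "t": time; "q": joint angles; "qvel": joint speeds; "tau": joint torques, N m; "tcp_pos": TCP position; "orientation": TCP orientation; "wrist_force": force on the tool from outside, world axes, zero at the start; "moment": the same for the moment, N m; "grip_width": finger opening in m.
Only numpy, scipy, OpenCV 4.12 (cv2) and the standard library are available. Lean on these libraries where they do the work, as an engineer would, in place of code of your own. Each camera call takes 0.05 s, during which the arm holds its last target.

## Working session

There is one attempt and no reset: what is moved stays moved. The work goes in short steps, Python scripts to look and compute and a shell command to move; the robot and the scene stay as the last step left them, time stands still between calls to the robot, and variables do not carry over. Pictures are saved under pics/ and viewed, and the job is handed in when it is done.

```bash
ls; mkdir -p pics; python3 - <<'E'
from station import env
import cv2,numpy as np
s=env.observe();print(s)
for n in ['scene','side','wrist']:
    im,d=env.camera(n); cv2.imwrite(f'pics/{n}0.png',im[:,:,::-1]); np.save(f'pics/{n}0_d.npy',d)
    print(n,env.get_calibration(n))
E
```

```text
pics
{'t': 0.0, 'q': array([ 1.17601563e+00,  1.26345378e-01, -4.06075934e-02,  1.40538217e+00,
       -4.50692405e-05,  1.57081313e+00]), 'qvel': array([ 0.00039071, -0.00120417, -0.0005858 , -0.00194428,  0.00129391,
        0.00010031]), 'tau': array([-1.71058955e-04, -4.35912895e+01,  3.52925527e+01,  1.71531929e-02,
        1.91966694e-05,  4.32344534e-07]), 'tcp_pos': array([0.20177529, 0.48424028, 0.23054681]), 'orientation': array([ 1.96119192e-01,  9.80579762e-01, -7.58885700e-04, -1.28785571e-04]), 'wrist_force': array([0.13251242, 1.05921022, 0.67848452]), 'moment': array([-0.01474294,  0.03806075,  0.01789923]), 'grip_width': 0.0855432781125848}
scene {'vertical_fov': 47.10517630596705, 'cx': 260.32748490224196, 'cy': 191.67933194152923, 'extrinsics': array([[-0.44896163,  0.89349674, -0.00984999,  0.20824783],
       [-0.62800935, -0.3076803 ,  0.71479864,  0.28225741],
       [ 0.63563961,  0.32710305,  0.69926096, -1.36434681],
       [ 0.        ,  0.        ,  0.        ,  1.        ]])}
side {'vertical_fov': 51.77874065264537, 'cx': 254.0511958036983, 'cy': 202.13367055327933, 'extrinsics': array([[ 0.92721507, -0.37393451, -0.02109964, -0.44845759],
       [ 0.27474638,  0.64081758,  0.71684535, -0.18593971],
       [-0.25453219, -0.67046687,  0.69691287, -1.00327416],
       [ 0.        ,  0.        ,  0.        ,  1.        ]])}
wrist {'vertical_fov': 60.86993601467405, 'cx': 254.2062416302722, 'cy': 191.42685172850852, 'extrinsics': array([[ 0.3839845 ,  0.92333852, -0.00136975, -0.52479371],
       [-0.87262599,  0.36240924, -0.3273888 ,  0.04312729],
       [-0.30179428,  0.1269075 ,  0.94488872, -0.38010969],
       [ 0.        ,  0.        ,  0.        ,  1.        ]])}
```

View pics/scene0.png

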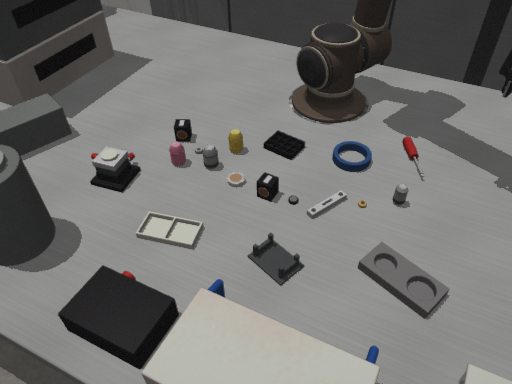

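View pics/side0.png

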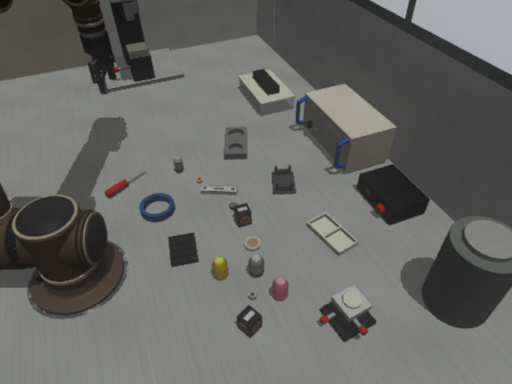

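View pics/wrist0.png

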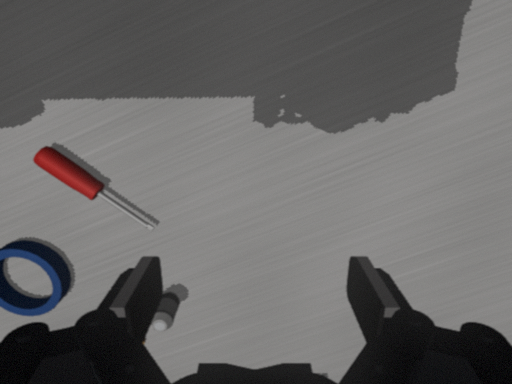

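The scene picture shows the grey large objective at (210,156), with the pink look-alike at (178,153) and the yellow one at (236,140). The small objective is at (401,193), the cubes at (183,130) and (267,187), and the bar at (327,204). The dish is at (236,179), the stage at (115,168), the tray at (170,230), the cradle at (276,257) and the holder at (402,277). Next I'll fuse the depth into top-down maps.

```bash
cat > h.py <<'E'
import numpy as np,cv2
from station import env
def K(c,H=384): 
    f=H/2/np.tan(np.radians(c['vertical_fov'])/2); return f,c['cx'],c['cy']
def cloud(d,c):
    f,cx,cy=K(c); v,u=np.mgrid[:384,:512]
    p=np.stack([(u-cx)/f*d,-(v-cy)/f*d,-d],-1)
    E=c['extrinsics']; w=(p-E[:3,3])@E[:3,:3]
    w[d<=0]=np.nan
    return w
def proj(p,c):
    f,cx,cy=K(c);E=c['extrinsics'];q=np.atleast_2d(p)@E[:3,:3].T+E[:3,3]
    return np.c_[cx+f*q[:,0]/-q[:,2],cy-f*q[:,1]/-q[:,2]]
def ray(u,v,c,z):
    f,cx,cy=K(c);E=c['extrinsics'];R=E[:3,:3]
    d=R.T@np.array([(u-cx)/f,-(v-cy)/f,-1]);o=-R.T@E[:3,3]
    return o+d*(z-o[2])/d[2]
E
python3 - <<'E'
from h import *
names=['objective_large','objective_small','cube_a','clamp_bar','objective_holder','cube_tray','bar_cradle','stage','dish']
for n in ['scene','side']:
    c=env.get_calibration(n); d=np.load(f'pics/{n}0_d.npy'); w=cloud(d,c); im=cv2.imread(f'pics/{n}0.png')
    m=np.isfinite(w[...,2]); tab=w[m&(abs(w[...,2])<.02)]; print(n,'table z median',np.median(tab[:,2]))
    # topdown x:0.1..0.8? 
    p=w[m];col=im[m]
    print(p.min(0),p.max(0))
    o=np.argsort(p[:,2]);p=p[o];col=col[o]
    S=800; M=np.zeros((600,800,3),np.uint8)
    # col = (0.55-y)*750 ; row=(0.75-x)*900
    U=((.6-p[:,1])*800).astype(int);V=((.8-p[:,0])*800).astype(int)
    k=(U>=0)&(U<800)&(V>=0)&(V<600)&(p[:,2]<.12)
    M[V[k],U[k]]=col[k]; M=cv2.morphologyEx(M,cv2.MORPH_CLOSE,np.ones((3,3)))
    cv2.imwrite(f'pics/top_{n}.png',M)
    for nm in names:
        r=env.pinpoint(nm,n)
        print(nm,[(np.round(a['centre'],1).tolist(),round(a['conf'],2),np.round(ray(*a['centre'],c,0)[:2],3).tolist()) for a in r if a['conf']>.2])
E
```

```text
scene table z median -0.0007477680746305996
[-1.30814352 -2.20768153 -0.76228864] [1.00059944 0.58075229 0.34198784]
objective_large [([181.9, 164.3], 0.82, [0.451, -0.237]), ([236.6, 151.7], 0.69, [0.342, -0.133]), ([212.5, 163.5], 0.63, [0.413, -0.166])]
objective_small [([186.0, 135.8], 0.73, [0.343, -0.295]), ([398.9, 201.6], 0.47, [0.337, 0.306])]
cube_a [([183.8, 135.0], 0.66, [0.343, -0.303]), ([268.9, 192.9], 0.65, [0.447, 0.015])]
clamp_bar [([327.4, 208.0], 0.74, [0.432, 0.161]), ([400.2, 279.3], 0.49, [0.555, 0.363])]
objective_holder [([399.7, 278.4], 0.74, [0.553, 0.362])]
cube_tray [([172.0, 228.1], 0.88, [0.646, -0.132])]
bar_cradle [([275.1, 261.3], 0.64, [0.626, 0.116])]
stage [([117.6, 177.6], 0.95, [0.566, -0.355]), ([327.3, 204.6], 0.3, [0.422, 0.157])]
dish [([236.6, 182.7], 0.58, [0.45, -0.074])]
side table z median -0.0012461461686253718
[-0.29740056 -0.61458164 -0.45654695] [1.44613939 2.00638796 0.63469067]
objective_large [([222.0, 273.6], 0.88, [0.341, -0.137]), ([280.3, 291.8], 0.88, [0.454, -0.243]), ([256.6, 273.0], 0.71, [0.422, -0.17])]
objective_small [([179.7, 171.3], 0.69, [0.343, 0.3])]
cube_a [([241.4, 222.5], 0.84, [0.448, 0.008]), ([248.3, 323.5], 0.66, [0.352, -0.291])]
clamp_bar [([221.1, 188.9], 0.54, [0.44, 0.165])]
objective_holder [([233.1, 147.9], 0.77, [0.546, 0.351])]
cube_tray [([333.7, 237.3], 0.61, [0.66, -0.142])]
bar_cradle [([284.2, 181.4], 0.7, [0.634, 0.12])]
stage []
dish [([252.2, 242.8], 0.5, [0.449, -0.074]), ([345.9, 316.4], 0.34, [0.565, -0.36])]
```

View topdown.

View pics/top_scene.png

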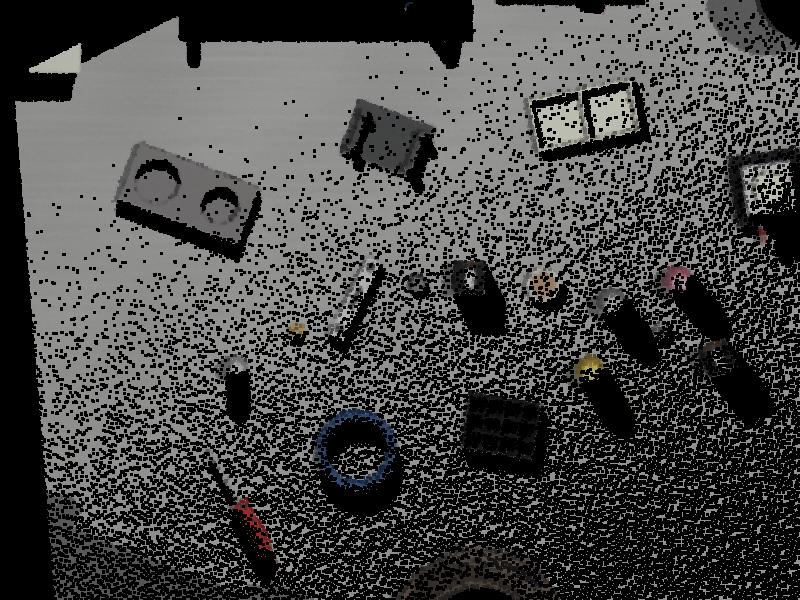

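View pics/top_side.png

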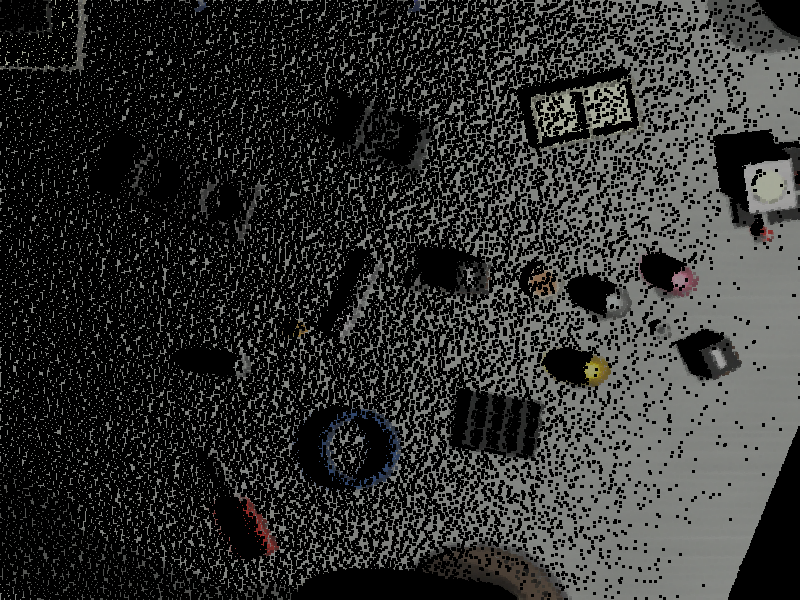

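```bash
cat > fit.py <<'E'
from h import *
from scipy.optimize import least_squares
def fitbox(P,L,W,x0):
    # points' top-view: outline fit; use minAreaRect center on convex hull
    r=cv2.minAreaRect((P[:,:2]*1000).astype(np.float32)); return r
def fitcirc(P,R):
    f=lambda s:np.hypot(P[:,0]-s[0],P[:,1]-s[1])-R
    r=least_squares(f,P[:,:2].mean(0),loss='soft_l1',f_scale=.002)
    return r.x,np.median(abs(r.fun))
if __name__=='__main__':
  for n in ['scene','side']:
    c=env.get_calibration(n); w=cloud(np.load(f'pics/{n}0_d.npy'),c).reshape(-1,3); w=w[np.isfinite(w[:,2])]
    def near(x,y,r,z0,z1): return w[(np.hypot(w[:,0]-x,w[:,1]-y)<r)&(w[:,2]>z0)&(w[:,2]<z1)]
    print(n)
    for nm,x,y,r,z0,z1 in [('holder',.553,.362,.11,.020,.03),('tray',.65,-.138,.10,.012,.02),('cradle',.628,.118,.075,.003,.05),('cradleprong',.628,.118,.075,.030,.05),('bar',.435,.162,.075,.011,.03),('cube1',.447,.012,.04,.046,.06),('cube2',.347,-.297,.04,.046,.06),('stagebase',.565,-.358,.1,.005,.1),('dish',.45,-.075,.04,.006,.03)]:
        P=near(x,y,r,z0,z1)
        if len(P)<5: print(nm,len(P));continue
        print(nm,len(P),np.round(cv2.minAreaRect((P[:,:2]*1000).astype(np.float32))[0],1),np.round(cv2.minAreaRect((P[:,:2]*1000).astype(np.float32))[1:][0],1),cv2.minAreaRect((P[:,:2]*1000).astype(np.float32))[2].__round__(1),'zmax',P[:,2].max().round(4))
    for nm,x,y,R in [('OL',.415,-.168,.019),('OS',.34,.303,.014),('pink',.453,-.24,.019),('yel',.342,-.135,.019)]:
        P=near(x,y,.035,.01,.044); a=near(x,y,.035,.01,.1)
        if len(P)>5: print(nm,len(P),fitcirc(P,R),a[:,2].max())
E
python3 fit.py
```

```text
scene
holder 1832 [558.1 364.1] [160.8  79.7] 68.8 zmax 0.0278
tray 414 [ 655.9 -130. ] [ 71.1 134.2] 11.9 zmax 0.0187
cradle 1376 [627.6 122.7] [113.3 110.2] 44.6 zmax 0.0394
cradleprong 94 [625.7 116.5] [85.5 54.8] 69.1 zmax 0.0394
bar 319 [426.9 155.8] [ 22.3 113.1] 63.0 zmax 0.0192
cube1 204 [451.5  13.7] [40.7 43.5] 85.9 zmax 0.0531
cube2 131 [ 351.4 -296.7] [44.  39.2] 27.3 zmax 0.0529
stagebase 1488 [ 556.6 -370.6] [114.8 110.9] 9.2 zmax 0.0781
dish 193 [445.1 -79. ] [43.8 42.9] 28.2 zmax 0.0151
OL 158 (array([ 0.41889324, -0.16619095]), np.float64(0.0007491004739002792)) 0.06332141599481494
OS 137 (array([0.33907999, 0.3040859 ]), np.float64(0.0006042447728320643)) 0.05730420723303844
pink 157 (array([ 0.44623236, -0.24972359]), np.float64(0.0007812117841440522)) 0.06365954810650931
yel 147 (array([ 0.33359874, -0.13947899]), np.float64(0.001127748186328232)) 0.06309296960595313
side
holder 394 [560.6 362.3] [166.6  73.5] 68.9 zmax 0.0273
tray 259 [ 658.6 -132.4] [ 70.7 134.5] 12.1 zmax 0.0184
cradle 504 [631.6 115.8] [137.4 104.8] 43.0 zmax 0.04
cradleprong 38 [629.2 114.4] [87.6 51.3] 68.4 zmax 0.04
bar 177 [430.2 153.2] [ 26.3 109.6] 66.1 zmax 0.0189
cube1 150 [453.8   9.5] [40.7 39.6] 87.1 zmax 0.0529
cube2 295 [ 352.8 -300.8] [39.7 39.5] 26.0 zmax 0.0549
stagebase 1873 [ 558.3 -368.6] [ 98.4 114.4] 29.5 zmax 0.0781
dish 179 [446.2 -82.6] [42.6 40.3] 69.0 zmax 0.0154
OL 130 (array([ 0.42299331, -0.1672313 ]), np.float64(0.0004726916390991043)) 0.06354545370297648
OS 79 (array([0.34378665, 0.30306077]), np.float64(0.0009070274443138873)) 0.0550521522152977
pink 130 (array([ 0.44976555, -0.25053712]), np.float64(0.0005327288911462207)) 0.06389784388499105
yel 137 (array([ 0.33759523, -0.1400648 ]), np.float64(0.0006247199632315147)) 0.06449131767699519
```

```bash
cat > go.py <<'E'
import sys
from h import *
from scipy.spatial.transform import Rotation as Ro
def plan(x,y,z,deg):
    s=env.observe();R=Ro.from_quat(s['orientation'])
    best=None
    for k in (0,180,-180):
        a=np.radians(deg+k); yv=np.array([np.cos(a),np.sin(a),0]);zv=np.array([0,0,-1.]);xv=np.cross(yv,zv)
        G=Ro.from_matrix(np.c_[xv,yv,zv]); tw=(R.inv()*G).as_rotvec()
        if best is None or np.linalg.norm(tw)<np.linalg.norm(best): best=tw
    d=R.inv().apply(np.array([x,y,z])-s['tcp_pos'])*1000
    print('t %.2f'%s['t'],'tcp',s['tcp_pos'].round(4),'w %.4f'%s['grip_width'],'q6 %.2f'%s['q'][5],'F',s['wrist_force'].round(1))
    print('slide',d.round(1),'twist',best.round(3),'rows>=',np.ceil(max(np.linalg.norm(d)/41.7,np.degrees(np.linalg.norm(best))/7.16)))
if __name__=='__main__':
    plan(*map(float,sys.argv[1:5]))
E
python3 - <<'E'
from h import *
from scipy.spatial.transform import Rotation as Ro
E=env.get_calibration('wrist')['extrinsics'];s=env.observe()
o=-E[:3,:3].T@E[:3,3];print('cam in tool',Ro.from_quat(s['orientation']).inv().apply(o-s['tcp_pos']), 'fwd',Ro.from_quat(s['orientation']).inv().apply(-E[2,:3]))
for n in ['scene','side']:
    w=cloud(np.load(f'pics/{n}0_d.npy'),env.get_calibration(n)).reshape(-1,3)
    k=(w[:,0]>.69)&(w[:,0]<.85)&(abs(w[:,1]-.2)<.4)&(w[:,2]>.03);p=w[k];print(n,len(p),p.min(0),p.max(0))
im=cv2.imread('pics/scene0.png');cv2.imwrite('pics/crop0.png',cv2.resize(im[115:215,90:420],None,fx=2.4,fy=2.4,interpolation=cv2.INTER_CUBIC))
E
python3 go.py .3415 .3035 .15 -21
```

```text
cam in tool [ 0.0840681   0.00036409 -0.14185639] fwd [-3.27409968e-01  5.34800784e-05  9.44882379e-01]
scene 5841 [ 0.70795225 -0.16322124  0.0302664 ] [0.84999008 0.56324341 0.14540247]
side 3908 [ 0.71051511 -0.16823191  0.03002042] [0.8499993  0.59980362 0.14420218]
t 1.05 tcp [0.2019 0.4846 0.2313] w 0.0852 q6 1.57 F [ 0.4 -0.  -0.2]
slide [-198.5 -113.5   81.3] twist [ 0.    -0.     1.542] rows>= 13.0
```

View pics/crop0.png

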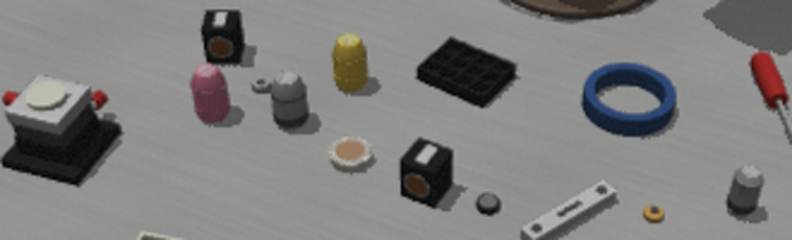

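Things that could be taken for the large objective:
- Pink at (178,153): look-alike, leave alone.
- Yellow at (236,140): look-alike, leave alone.
- Grey steel at (210,156): the one I want.

The only thing that looks like the small objective is the grey one at (401,193). The crop confirms both choices. I'll start with the small one.

```bash
python3 go.py .3415 .3035 .12 67
```

```text
t 1.05 tcp [0.2019 0.4846 0.2313] w 0.0852 q6 1.57 F [ 0.4 -0.  -0.2]
slide [-198.5 -113.5  111.3] twist [ 0.    -0.     0.007] rows>= 7.0
```

```bash
python3 -m creep '{"slide": [[-198,-113,111],[-198,-113,111],[-198,-113,111],[-198,-113,111],[-198,-113,111],[-198,-113,111],[-198,-113,111],[-198,-113,111],[-198,-113,111]], "twist": [[0,0,0],[0,0,0],[0,0,0],[0,0,0],[0,0,0],[0,0,0],[0,0,0],[0,0,0],[0,0,0]], "hand": [0.3,0.3,0.3,0.3,0.3,0.3,0.3,0.3,0.3]}' 40
cat > wl.py <<'E'
import sys
from h import *
def look(tag):
    c=env.get_calibration('wrist'); im,d=env.camera('wrist')
    cv2.imwrite(f'pics/{tag}.png',im[:,:,::-1]); return im,cloud(d,c),c
if __name__=='__main__':
    from fit import fitcirc
    tag,x,y,R,z0,z1,r=sys.argv[1],*map(float,sys.argv[2:8])
    im,w,c=look(tag);P=w.reshape(-1,3);P=P[np.isfinite(P[:,2])]
    T=P[abs(P[:,2])<.02];print('table z',np.median(T[:,2]) if len(T) else None)
    k=(np.hypot(P[:,0]-x,P[:,1]-y)<r)&(P[:,2]>z0)&(P[:,2]<z1);P=P[k];print(len(P))
    if R>0:print(fitcirc(P,R))
    else:
        b=cv2.minAreaRect((P[:,:2]*1000).astype(np.float32));print(np.round(b[0],1),np.round(b[1],1),b[2])
E
python3 wl.py w1 .3415 .3035 .014 .01 .044 .03; python3 go.py .3415 .3035 .02 67
```

```text
t: 1.8
tcp_pos: [0.3414, 0.3043, 0.1207]
orientation: [0.197, 0.98, 0.0, -0.0]
wrist_force: [-0.1, 0.8, 0.1]
grip_width: 0.0557
table z -0.0006611596658484313
452
(array([0.34036689, 0.30297199]), np.float64(0.00022367797419082982))
t 1.85 tcp [0.3413 0.305  0.1211] w 0.0554 q6 1.12 F [0.1 0.1 0.2]
slide [ -0.7  -1.4 101.1] twist [0.001 0.    0.007] rows>= 3.0
```

View pics/w1.png

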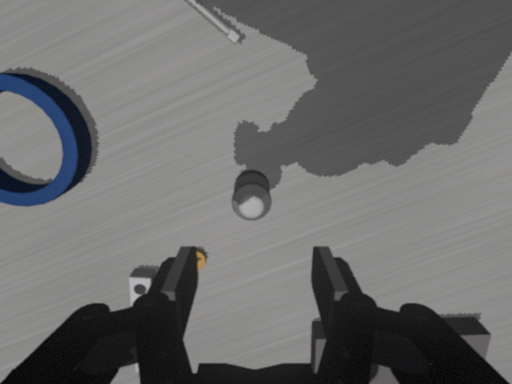

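The picture shows the small objective at (251,195), centred between the jaws. The wrist fit agrees with the fixed cameras to about 1 mm. Descending and gripping.

```bash
python3 -m creep '{"slide": [[-1,-2,30],[-1,-2,60],[-1,-2,85],[-1,-2,101],[-1,-2,101],[-1,-2,101],[-1,-2,101],[-1,-2,101],[-1,-2,101],[-1,-2,101],[-1,-2,101]], "twist": [[0,0,0],[0,0,0],[0,0,0],[0,0,0],[0,0,0],[0,0,0],[0,0,0],[0,0,0],[0,0,0],[0,0,0],[0,0,0]], "hand": [0.3,0.3,0.3,0.3,0.3,-1,-1,-1,-1,-1,-1]}' 40
python3 -m creep '{"slide": [[0,0,-20],[0,0,-60],[0,0,-90],[0,0,-110]], "twist": [[0,0,0],[0,0,0],[0,0,0],[0,0,0]], "hand": [-1,-1,-1,-1]}' 40
python3 go.py .5442 .3241 .09 69
```

```text
t: 2.77
tcp_pos: [0.3422, 0.3033, 0.021]
orientation: [0.196, 0.981, 0.002, 0.001]
wrist_force: [-1.8, 1.5, 6.0]
grip_width: 0.0268
t: 3.1
tcp_pos: [0.3422, 0.3024, 0.1327]
orientation: [0.196, 0.981, 0.001, 0.001]
wrist_force: [1.0, -0.3, -2.0]
grip_width: 0.0268
t 3.10 tcp [0.3422 0.3024 0.1327] w 0.0268 q6 1.12 F [ 1.  -0.3 -2. ]
slide [-178.    97.7   43.3] twist [ 0.003  0.002 -0.029] rows>= 5.0
```

```bash
python3 -m creep '{"slide": [[-40,22,0],[-80,44,10],[-120,66,20],[-155,85,30],[-178,98,33],[-178,98,33],[-178,98,33],[-178,98,33]], "twist": [[0,0,0],[0,0,-0.01],[0,0,-0.03],[0,0,-0.03],[0,0,-0.03],[0,0,-0.03],[0,0,-0.03],[0,0,-0.03]], "hand": [-1,-1,-1,-1,-1,-1,-1,-1]}' 40
python3 wl.py w2 .5594 .3632 0 .02 .03 .11;python3 go.py .5442 .3241 .03 69
```

```text
t: 3.77
tcp_pos: [0.5429, 0.3234, 0.0959]
orientation: [0.182, 0.983, -0.001, -0.001]
wrist_force: [-0.4, -0.4, -1.5]
grip_width: 0.0263
table z -0.0006208722101084436
14331
[558.2 363.7] [160.8  76.8] 69.07273864746094
t 3.82 tcp [0.5426 0.3236 0.0965] w 0.0266 q6 0.90 F [ 0.1 -0.4 -1.6]
slide [-1.4  1.1 66.5] twist [-0.001 -0.     0.002] rows>= 2.0
```

View pics/w2.png

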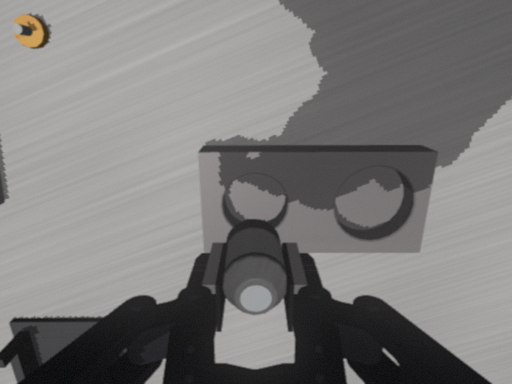

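The held objective at (255,265) is over the small well. The wrist view puts the holder at (0.558,0.364), which agrees with my estimate. Lowering it in.

```bash
python3 -m creep '{"slide": [[-1,1,30],[-1,1,52],[-1,1,62],[-1,1,66],[-1,1,68],[-1,1,69],[-1,1,69]], "twist": [[0,0,0],[0,0,0],[0,0,0],[0,0,0],[0,0,0],[0,0,0],[0,0,0]], "hand": [-1,-1,-1,-1,-1,-1,-1]}' 40
python3 go.py .5442 .3241 .12 69
```

```text
t: 4.4
tcp_pos: [0.5451, 0.3249, 0.0287]
orientation: [0.181, 0.983, 0.001, 0.001]
wrist_force: [0.0, 0.3, -1.7]
grip_width: 0.0269
t 4.40 tcp [0.5451 0.3249 0.0287] w 0.0269 q6 0.90 F [ 0.   0.3 -1.7]
slide [  0.5  -1.  -91.3] twist [0.002 0.001 0.002] rows>= 3.0
```

Still about 1.7 mm above the floor. I'll lower it 2 mm more and then open slowly.

```bash
python3 -m creep '{"slide": [[0,0,1],[0,0,2],[0,0,2.5],[0,0,2.5],[0,0,2.5],[0,0,2.5],[0,0,2.5],[0,0,2.5],[0,0,2.5]], "twist": [[0,0,0],[0,0,0],[0,0,0],[0,0,0],[0,0,0],[0,0,0],[0,0,0],[0,0,0],[0,0,0]], "hand": [-1,-1,-1,-1,-0.3,0,0.2,0.3,0.3]}' 40
python3 -m creep '{"slide": [[0,0,-20],[0,0,-60],[0,0,-95],[0,0,-95],[0,0,-95]], "twist": [[0,0,0],[0,0,0],[0,0,0],[0,0,0],[0,0,0]], "hand": [0.3,0.3,0.3,0.3,0.3]}' 40
python3 wl.py w3 .544 .324 .014 .03 .05 .03;python3 go.py .4285 .1545 .09 64.5
```

```text
t: 5.15
tcp_pos: [0.5447, 0.3245, 0.0247]
orientation: [0.181, 0.983, -0.0, -0.0]
wrist_force: [-0.1, 0.0, 0.0]
grip_width: 0.0554
t: 5.57
tcp_pos: [0.5462, 0.3254, 0.1226]
orientation: [0.181, 0.983, 0.002, 0.002]
wrist_force: [-0.4, 0.5, -0.8]
grip_width: 0.0557
table z -0.0006127933774595141
267
(array([0.54426643, 0.32492329]), np.float64(0.00015444012036098034))
t 5.62 tcp [0.5451 0.3247 0.1205] w 0.0556 q6 0.90 F [ 0.4  1.1 -0.1]
slide [  48.2 -200.7   30.2] twist [0.001 0.001 0.08 ] rows>= 6.0
```

View pics/w3.png

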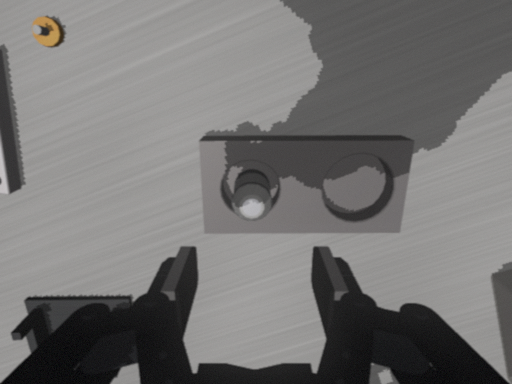

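The small objective stands in its well at (252,190), 1 mm off centre. Next is the bar.

```bash
python3 -m creep '{"slide": [[8,-33,0],[16,-66,5],[24,-100,10],[32,-133,15],[40,-166,20],[48,-201,20],[48,-201,20],[48,-201,20],[48,-201,20]], "twist": [[0,0,0],[0,0,0.02],[0,0,0.04],[0,0,0.06],[0,0,0.08],[0,0,0.08],[0,0,0.08],[0,0,0.08],[0,0,0.08]], "hand": [0.1,0.1,0.1,0.1,0.1,0.1,0.1,0.1,0.1]}' 40
python3 wl.py w4 .4285 .1545 0 .012 .03 .075;python3 go.py .4285 .1545 .003 64.5
```

```text
t: 6.37
tcp_pos: [0.428, 0.1538, 0.0991]
orientation: [0.221, 0.975, -0.0, -0.0]
wrist_force: [1.0, -0.3, -0.4]
grip_width: 0.0468
table z -0.0006250918016738301
3802
[427.  155.6] [ 19.8 109.7] 63.84545135498047
t 6.42 tcp [0.4284 0.1542 0.0993] w 0.0470 q6 0.79 F [ 0.4  0.4 -0.2]
slide [ 0.1  0.3 96.3] twist [-0. -0.  0.] rows>= 3.0
```

View pics/w4.png

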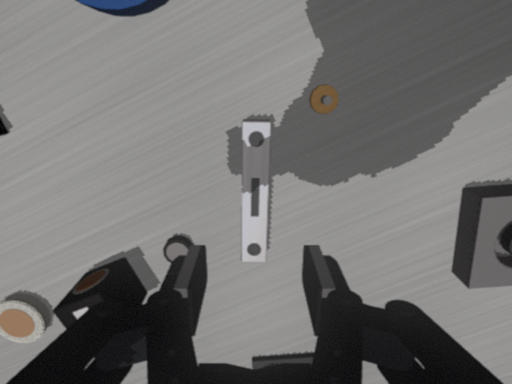

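The bar runs from (256,122) to (254,262), and the jaws straddle its width.

```bash
python3 -m creep '{"slide": [[2,0,35],[2,0,65],[2,0,85],[2,0,95],[2,0,95.5],[2,0,95.5],[2,0,95.5],[2,0,95.5],[2,0,95.5],[2,0,95.5],[2,0,95.5]], "twist": [[0,0,-0.01],[0,0,-0.01],[0,0,-0.01],[0,0,-0.01],[0,0,-0.01],[0,0,-0.01],[0,0,-0.01],[0,0,-0.01],[0,0,-0.01],[0,0,-0.01],[0,0,-0.01]], "hand": [0.1,0.1,0.1,0.1,0.1,-1,-1,-1,-1,-1,-1]}' 40
python3 -m creep '{"slide": [[0,0,-15],[0,0,-50],[0,0,-85],[0,0,-100],[0,0,-100]], "twist": [[0,0,0],[0,0,0],[0,0,0],[0,0,0],[0,0,0]], "hand": [-1,-1,-1,-1,-1]}' 40
python3 go.py .6275 .1155 .10 -21
```

```text
t: 7.33
tcp_pos: [0.4276, 0.1552, 0.0057]
orientation: [0.216, 0.976, 0.001, 0.001]
wrist_force: [0.4, 0.8, 7.4]
grip_width: 0.0187
t: 7.75
tcp_pos: [0.4286, 0.1555, 0.1086]
orientation: [0.216, 0.976, 0.002, 0.003]
wrist_force: [1.4, 0.4, 0.1]
grip_width: 0.0188
t 7.75 tcp [0.4286 0.1555 0.1086] w 0.0188 q6 0.78 F [1.4 0.4 0.1]
slide [-197.2   47.5    9.8] twist [0.008 0.    1.502] rows>= 13.0
```

```bash
python3 -m creep '{"slide": [[-16,4,0],[-33,8,0],[-50,12,0],[-66,16,0],[-82,20,0],[-100,24,0],[-116,28,0],[-132,32,0],[-148,36,0],[-165,40,0],[-180,44,0],[-197,47,0]], "twist": [[0,0,0.12],[0,0,0.24],[0,0,0.36],[0,0,0.48],[0,0,0.60],[0,0,0.72],[0,0,0.84],[0,0,0.96],[0,0,1.08],[0,0,1.2],[0,0,1.32],[0,0,1.44]], "hand": [-1,-1,-1,-1,-1,-1,-1,-1,-1,-1,-1,-1]}' 40
python3 go.py .6275 .1155 .10 -21
```

```text
t: 8.75
tcp_pos: [0.6248, 0.1141, 0.1029]
orientation: [0.808, 0.59, -0.001, -0.0]
wrist_force: [-0.2, 1.2, -0.5]
grip_width: 0.0185
t 8.75 tcp [0.6248 0.1141 0.1029] w 0.0185 q6 2.06 F [-0.2  1.2 -0.5]
slide [2.1 2.2 2.8] twist [-0.002  0.001  0.057] rows>= 1.0
```

```bash
python3 -m creep '{"slide": [[2,2,0],[2,2,0],[2,2,0]], "twist": [[0,0,0.057],[0,0,0.057],[0,0,0.057]], "hand": [-1,-1,-1]}' 40
python3 - <<'E'
from wl import *
im,w,c=look('w5');P=w.reshape(-1,3);P=P[np.isfinite(P[:,2])]
np.save('pics/w5.npy',w)
k=(np.hypot(P[:,0]-.6275,P[:,1]-.1155)<.075)&(P[:,2]>.030)&(P[:,2]<.042);Q=P[k]
b=cv2.minAreaRect((Q[:,:2]*1000).astype(np.float32));print('prongs',len(Q),b)
k=(np.hypot(P[:,0]-.6275,P[:,1]-.1155)<.09)&(P[:,2]>.003)&(P[:,2]<.042);Q=P[k]
b=cv2.minAreaRect((Q[:,:2]*1000).astype(np.float32));print('base',len(Q),b)
k=(np.hypot(P[:,0]-.6275,P[:,1]-.1155)<.075)&(P[:,2]>.09)&(P[:,2]<.14);Q=P[k]
b=cv2.minAreaRect((Q[:,:2]*1000).astype(np.float32));print('bar',len(Q),b)
E
python3 go.py .6275 .1155 .03 -21
```

```text
t: 9.0
tcp_pos: [0.6266, 0.1154, 0.103]
orientation: [0.822, 0.569, -0.001, -0.0]
wrist_force: [0.2, 0.1, -1.4]
grip_width: 0.0191
prongs 370 ((627.15478515625, 118.91567993164062), (76.69288635253906, 51.762908935546875), 69.65882110595703)
base 5873 ((626.1009521484375, 115.63725280761719), (99.5401611328125, 70.2470474243164), 69.72628784179688)
bar 12110 ((626.7066650390625, 117.30655670166016), (110.77534484863281, 44.92258071899414), 55.80196762084961)
t 9.05 tcp [0.6265 0.1155 0.1033] w 0.0188 q6 2.11 F [ 0.8  0.5 -0.3]
slide [ 0.4  1.1 73.3] twist [-0.002  0.001  0.007] rows>= 2.0
```

View pics/w5.png

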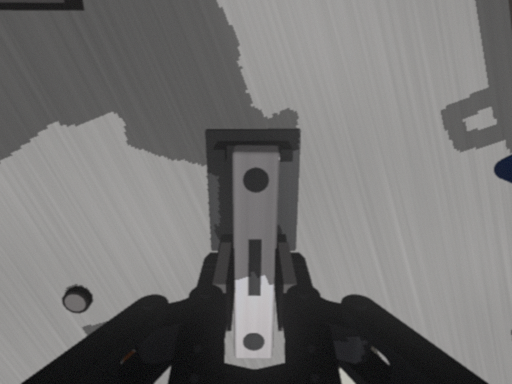

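The bar lies over the cradle with its axis aligned, between (254,150) and (254,355). The base fit of (0.626,0.1156) matches the TCP. Lowering.

```bash
python3 -m creep '{"slide": [[0,0,30],[0,0,52],[0,0,64],[0,0,69],[0,0,71],[0,0,72.5],[0,0,74],[0,0,74]], "twist": [[0,0,0],[0,0,0],[0,0,0],[0,0,0],[0,0,0],[0,0,0],[0,0,0],[0,0,0]], "hand": [-1,-1,-1,-1,-1,-1,-1,-1]}' 40
python3 go.py .6261 .1156 .12 -21
```

```text
t: 9.72
tcp_pos: [0.6279, 0.1158, 0.0313]
orientation: [0.823, 0.569, 0.001, 0.0]
wrist_force: [0.3, 0.4, -0.8]
grip_width: 0.019
t 9.72 tcp [0.6279 0.1158 0.0313] w 0.0190 q6 2.11 F [ 0.3  0.4 -0.8]
slide [ -0.7  -1.5 -88.7] twist [ 0.001 -0.001  0.006] rows>= 3.0
```

```bash
python3 -m creep '{"slide": [[0,-1,1],[0,-1,2],[0,-1,3],[0,-1,3],[0,-1,3],[0,-1,3],[0,-1,3],[0,-1,3]], "twist": [[0,0,0],[0,0,0],[0,0,0],[0,0,0],[0,0,0],[0,0,0],[0,0,0],[0,0,0]], "hand": [-1,-1,-1,-1,-0.7,-0.5,-0.2,0.1]}' 40
python3 -m creep '{"slide": [[0,0,-20],[0,0,-60],[0,0,-95],[0,0,-95],[0,0,-95]], "twist": [[0,0,0],[0,0,0],[0,0,0],[0,0,0],[0,0,0]], "hand": [0.1,0.1,0.1,0.1,0.1]}' 40
python3 wl.py w6 .6261 .1156 0 .034 .05 .075;python3 go.py .4527 .0115 .12 -3.5
```

```text
t: 10.38
tcp_pos: [0.6264, 0.116, 0.0274]
orientation: [0.823, 0.569, 0.0, 0.0]
wrist_force: [-0.4, -0.9, -0.1]
grip_width: 0.0445
t: 10.8
tcp_pos: [0.628, 0.1163, 0.125]
orientation: [0.823, 0.569, 0.002, 0.001]
wrist_force: [-0.6, -0.4, -0.7]
grip_width: 0.0467
table z -0.0006560525965401025
4226
[627.1 117.9] [109.7  52.1] 69.91856384277344
t 10.85 tcp [0.6269 0.1161 0.1229] w 0.0471 q6 2.11 F [ 0.8  0.3 -0.5]
slide [-159.4 -126.     2.6] twist [ 0.002 -0.001 -0.3  ] rows>= 5.0
```

View pics/w6.png

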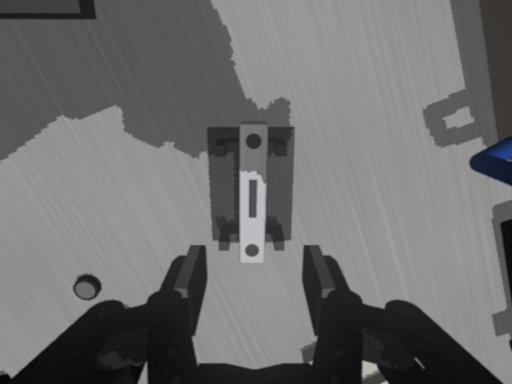

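The bar lies across both forks at (252,190), a couple of mm off centre endwise. Next is the near cube. The black knob at (87,287) stays clear.

```bash
python3 -m creep '{"slide": [[-27,-21,0],[-54,-42,0],[-81,-63,0],[-107,-84,0],[-134,-105,2],[-159,-126,3],[-159,-126,3],[-159,-126,3],[-159,-126,3]], "twist": [[0,0,-0.05],[0,0,-0.1],[0,0,-0.15],[0,0,-0.2],[0,0,-0.25],[0,0,-0.3],[0,0,-0.3],[0,0,-0.3],[0,0,-0.3]], "hand": [0.4,0.4,0.4,0.4,0.4,0.4,0.4,0.4,0.4]}' 40
python3 wl.py w7 .4527 .0115 0 .046 .06 .045;python3 go.py .4527 .0115 .018 -3.5
```

```text
t: 11.6
tcp_pos: [0.4523, 0.0118, 0.1185]
orientation: [0.729, 0.685, -0.0, -0.0]
wrist_force: [0.9, 0.5, 1.0]
grip_width: 0.0596
table z -0.0005426007023274314
3044
[451.7  11.8] [40.2 40. ] 87.70821380615234
t 11.65 tcp [0.4528 0.012  0.1187] w 0.0598 q6 1.66 F [0.1 0.2 0.4]
slide [-5.000e-01 -1.000e-01  1.007e+02] twist [-0. -0. -0.] rows>= 3.0
```

View pics/w7.png

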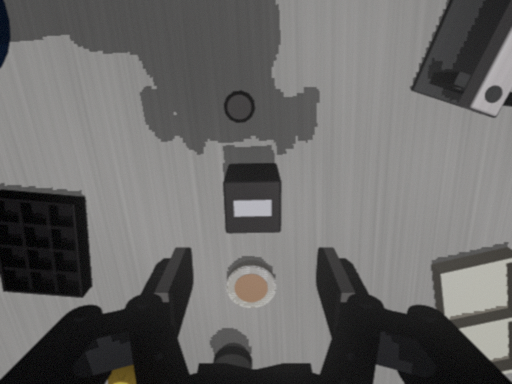

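The cube is at (253,208) between the jaws, with the dish clear behind at (251,287).

```bash
python3 -m creep '{"slide": [[0,-1,35],[0,-1,65],[0,-1,88],[0,-1,99],[0,-1,101],[0,-1,101],[0,-1,101],[0,-1,101],[0,-1,101],[0,-1,101],[0,-1,101]], "twist": [[0,0,-0.02],[0,0,-0.02],[0,0,-0.02],[0,0,-0.02],[0,0,-0.02],[0,0,-0.02],[0,0,-0.02],[0,0,-0.02],[0,0,-0.02],[0,0,-0.02],[0,0,-0.02]], "hand": [0.4,0.4,0.4,0.4,0.4,-1,-1,-1,-1,-1,-1]}' 40
python3 -m creep '{"slide": [[0,0,-15],[0,0,-50],[0,0,-85],[0,0,-100],[0,0,-100]], "twist": [[0,0,0],[0,0,0],[0,0,0],[0,0,0],[0,0,0]], "hand": [-1,-1,-1,-1,-1]}' 40
python3 go.py .6503 -.0997 .11 12
```

```text
t: 12.57
tcp_pos: [0.4517, 0.0118, 0.0188]
orientation: [0.721, 0.692, 0.0, 0.0]
wrist_force: [0.1, -0.1, -0.7]
grip_width: 0.0394
t: 12.98
tcp_pos: [0.4538, 0.0118, 0.1226]
orientation: [0.721, 0.692, 0.003, 0.003]
wrist_force: [0.0, 0.9, -1.7]
grip_width: 0.0393
t 12.98 tcp [0.4538 0.0118 0.1226] w 0.0393 q6 1.64 F [ 0.   0.9 -1.7]
slide [-103.4  200.8   14. ] twist [ 0.007  0.    -0.251] rows>= 6.0
```

```bash
python3 -m creep '{"slide": [[-15,29,0],[-30,58,0],[-45,87,0],[-60,116,0],[-75,145,0],[-90,174,5],[-103,199,10],[-103,199,10],[-103,199,10],[-103,199,10]], "twist": [[0,0,-0.03],[0,0,-0.07],[0,0,-0.11],[0,0,-0.15],[0,0,-0.19],[0,0,-0.23],[0,0,-0.25],[0,0,-0.25],[0,0,-0.25],[0,0,-0.25]], "hand": [-1,-1,-1,-1,-1,-1,-1,-1,-1,-1]}' 40
python3 wl.py w8 .657 -.131 0 .012 .02 .1;python3 go.py .6503 -.0997 .022 12
```

```text
t: 13.82
tcp_pos: [0.6448, -0.099, 0.1069]
orientation: [0.63, 0.777, -0.001, -0.001]
wrist_force: [-0.3, -0.2, -1.0]
grip_width: 0.0392
table z -0.0006427332266291609
1353
[ 650.1 -101.5] [68.2 71.5] 11.657225608825684
t 13.87 tcp [ 0.6448 -0.0988  0.1076] w 0.0393 q6 1.21 F [ 0.1  1.3 -1.4]
slide [-2.1  5.4 85.6] twist [-0.002 -0.001 -0.   ] rows>= 3.0
```

View pics/w8.png

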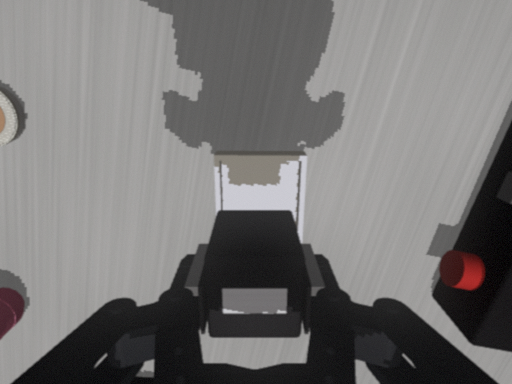

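```bash
python3 - <<'E'
from h import *
for n in ['scene','side']:
    w=cloud(np.load(f'pics/{n}0_d.npy'),env.get_calibration(n)).reshape(-1,3)
    k=(w[:,0]>.68)&(w[:,0]<.9)&(w[:,1]<-.0)&(w[:,1]>-.28)&(w[:,2]>.025);p=w[k];print(n,len(p),p.min(0),p.max(0))
    k&=(w[:,1]<-.05);q=w[k];i=np.argsort(q[:,0])[:5];print(q[i].round(3))
E
python3 go.py .650 -.0998 .022 12
```

```text
scene 3389 [ 0.80398878 -0.16418812  0.02919334] [ 8.99993620e-01 -2.19949985e-05  6.37640348e-02]
[[ 0.804 -0.118  0.044]
 [ 0.804 -0.116  0.042]
 [ 0.804 -0.106  0.035]
 [ 0.804 -0.111  0.042]
 [ 0.804 -0.105  0.029]]
side 1661 [ 0.80509027 -0.16823191  0.02510259] [ 8.99916336e-01 -4.77449749e-05  6.48574394e-02]
[[ 0.805 -0.137  0.031]
 [ 0.805 -0.124  0.027]
 [ 0.806 -0.128  0.042]
 [ 0.806 -0.126  0.044]
 [ 0.806 -0.116  0.031]]
t 13.87 tcp [ 0.6448 -0.0988  0.1076] w 0.0393 q6 1.21 F [ 0.1  1.3 -1.4]
slide [-2.2  5.  85.6] twist [-0.002 -0.001 -0.   ] rows>= 3.0
```

The held cube at (255,265) is over the +y bay, and the black box's knob is over 10 cm away. Lowering.

```bash
python3 -m creep '{"slide": [[-2,4,25],[-2,4,50],[-2,4,70],[-2,4,79],[-2,4,82],[-2,4,84],[-2,4,85],[-2,4,85]], "twist": [[0,0,0],[0,0,0],[0,0,0],[0,0,0],[0,0,0],[0,0,0],[0,0,0],[0,0,0]], "hand": [-1,-1,-1,-1,-1,-1,-1,-1]}' 40
python3 go.py .650 -.0998 .0225 12
```

```text
t: 14.53
tcp_pos: [0.651, -0.1004, 0.0248]
orientation: [0.629, 0.777, 0.001, 0.001]
wrist_force: [-0.2, -0.6, -1.6]
grip_width: 0.0398
t 14.53 tcp [ 0.651  -0.1004  0.0248] w 0.0398 q6 1.21 F [-0.2 -0.6 -1.6]
slide [ 0.8 -0.8  2.3] twist [ 0.002  0.001 -0.   ] rows>= 1.0
```

```bash
python3 -m creep '{"slide": [[0,-1,1],[0,-1,2],[0,-1,3],[0,-1,3],[0,-1,3],[0,-1,3],[0,-1,3],[0,-1,3]], "twist": [[0,0,0],[0,0,0],[0,0,0],[0,0,0],[0,0,0],[0,0,0],[0,0,0],[0,0,0]], "hand": [-1,-1,-1,-1,-0.1,0.1,0.3,0.4]}' 40
python3 -m creep '{"slide": [[0,0,-20],[0,0,-60],[0,0,-95],[0,0,-95],[0,0,-95]], "twist": [[0,0,0],[0,0,0],[0,0,0],[0,0,0],[0,0,0]], "hand": [0.4,0.4,0.4,0.4,0.4]}' 40
python3 wl.py w9 .650 -.0998 0 .048 .06 .05;python3 go.py .3525 -.2987 .12 26.5; python3 go.py .3525 -.2987 .12 -63.5
```

```text
t: 15.2
tcp_pos: [0.6495, -0.1007, 0.0205]
orientation: [0.63, 0.777, 0.0, 0.0]
wrist_force: [0.1, 0.4, -0.7]
grip_width: 0.0596
t: 15.62
tcp_pos: [0.651, -0.1009, 0.1182]
orientation: [0.629, 0.777, 0.001, 0.002]
wrist_force: [-0.2, 0.3, -0.5]
grip_width: 0.0595
table z -0.0006100660678192456
3224
[ 650.9 -101.3] [40.  40.5] 11.985647201538086
t 15.67 tcp [ 0.6499 -0.1007  0.116 ] w 0.0600 q6 1.21 F [-0.  -0.2 -0.1]
slide [-132.  -332.    -4.5] twist [ 0.002  0.001 -0.254] rows>= 9.0
t 15.67 tcp [ 0.6499 -0.1007  0.116 ] w 0.0600 q6 1.21 F [-0.  -0.2 -0.1]
slide [-132.  -332.    -4.5] twist [ 2.000e-03 -1.000e-03  1.317e+00] rows>= 11.0
```

View pics/w9.png

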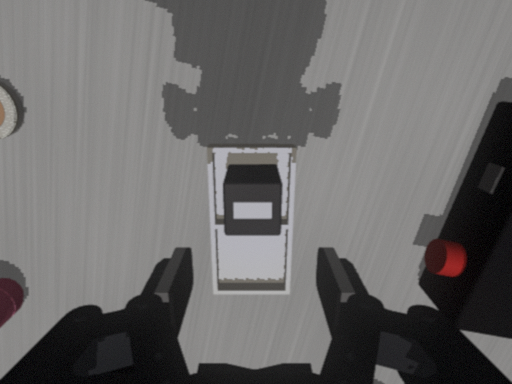

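The first cube stands in the +y bay at (253,200), within 1.5 mm. Now the second cube.

```bash
python3 -m creep '{"slide": [[-14,-36,-4],[-28,-72,-4],[-42,-108,-4],[-56,-144,-4],[-71,-180,-4],[-85,-216,-4],[-99,-250,-4],[-113,-285,-4],[-125,-315,-4],[-132,-332,-4],[-132,-332,-4],[-132,-332,-4]], "twist": [[0,0,-0.02],[0,0,-0.05],[0,0,-0.08],[0,0,-0.11],[0,0,-0.14],[0,0,-0.17],[0,0,-0.2],[0,0,-0.23],[0,0,-0.25],[0,0,-0.25],[0,0,-0.25],[0,0,-0.25]], "hand": [0.4,0.4,0.4,0.4,0.4,0.4,0.4,0.4,0.4,0.4,0.4,0.4]}' 40
python3 wl.py w10 .3525 -.2987 0 .046 .06 .045;python3 go.py .3525 -.2987 .018 26.5
```

```text
t: 16.67
tcp_pos: [0.3508, -0.2985, 0.1181]
orientation: [0.529, 0.849, 0.0, -0.001]
wrist_force: [-0.2, 0.0, 0.5]
grip_width: 0.0598
table z -0.000666451263623079
3074
[ 350.1 -299.3] [40.  40.2] 25.667247772216797
t 16.72 tcp [ 0.3516 -0.2982  0.1183] w 0.0594 q6 0.41 F [ 0.4 -0.5 -0.9]
slide [ -1.    0.7 100.3] twist [-0.    -0.002 -0.004] rows>= 3.0
```

View pics/w10.png

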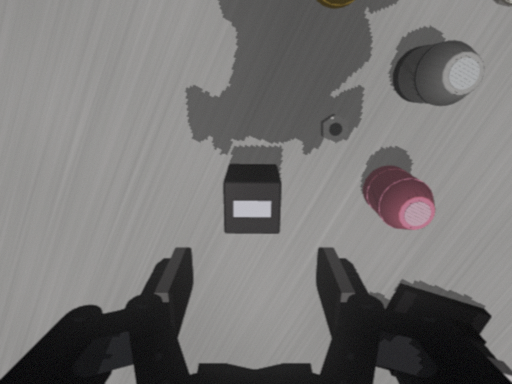

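Cube 2 is centred at (253,205). The pink look-alike at (400,195) is clear of the fingers.

```bash
python3 -m creep '{"slide": [[0,-1,35],[0,-1,65],[0,-1,88],[0,-1,99],[0,-1,100],[0,-1,100],[0,-1,100],[0,-1,100],[0,-1,100],[0,-1,100],[0,-1,100]], "twist": [[0,0,0.01],[0,0,0.01],[0,0,0.01],[0,0,0.01],[0,0,0.01],[0,0,0.01],[0,0,0.01],[0,0,0.01],[0,0,0.01],[0,0,0.01],[0,0,0.01]], "hand": [0.4,0.4,0.4,0.4,0.4,-1,-1,-1,-1,-1,-1]}' 40
python3 -m creep '{"slide": [[0,0,-15],[0,0,-50],[0,0,-85],[0,0,-120],[0,0,-120]], "twist": [[0,0,0],[0,0,0],[0,0,0],[0,0,0],[0,0,0]], "hand": [-1,-1,-1,-1,-1]}' 40
python3 go.py .663 -.1624 .13 12
```

```text
t: 17.63
tcp_pos: [0.3512, -0.2992, 0.0197]
orientation: [0.532, 0.847, -0.0, 0.0]
wrist_force: [-0.4, 0.1, -2.1]
grip_width: 0.0394
t: 18.05
tcp_pos: [0.3535, -0.3013, 0.1463]
orientation: [0.532, 0.847, -0.001, 0.005]
wrist_force: [0.9, -0.9, -1.1]
grip_width: 0.0391
t 18.05 tcp [ 0.3535 -0.3013  0.1463] w 0.0391 q6 0.42 F [ 0.9 -0.9 -1.1]
slide [ -8.9 339.   17.8] twist [0.005 0.009 0.239] rows>= 9.0
```

```bash
python3 -m creep '{"slide": [[-1,30,0],[-2,65,0],[-3,100,0],[-4,135,0],[-5,170,0],[-6,205,0],[-7,240,0],[-8,275,0],[-9,310,5],[-9,335,10],[-9,338,15],[-9,338,15]], "twist": [[0,0,0.02],[0,0,0.05],[0,0,0.08],[0,0,0.11],[0,0,0.14],[0,0,0.17],[0,0,0.2],[0,0,0.22],[0,0,0.24],[0,0,0.24],[0,0,0.24],[0,0,0.24]], "hand": [-1,-1,-1,-1,-1,-1,-1,-1,-1,-1,-1,-1]}' 40
python3 wl.py w11 .650 -.0998 0 .048 .06 .05;python3 go.py .663 -.1624 .0235 12
```

```text
t: 19.05
tcp_pos: [0.6597, -0.1593, 0.1217]
orientation: [0.629, 0.778, -0.001, -0.001]
wrist_force: [-0.4, 0.2, -2.2]
grip_width: 0.0395
table z -0.0006123971697416503
3966
[ 650.9 -101.5] [40.1 39.9] 11.94290828704834
t 19.10 tcp [ 0.6587 -0.1601  0.1226] w 0.0393 q6 1.12 F [-1.1  0.1 -1.6]
slide [-3.3  4.  99.1] twist [-0.003 -0.001  0.   ] rows>= 3.0
```

View pics/w11.png

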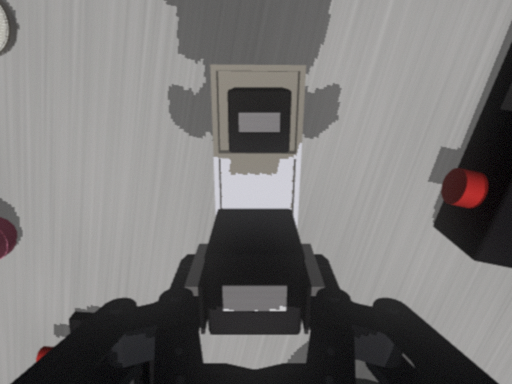

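Cube 1 is in the far bay at (259,120), and the held cube is over the free bay. Lowering.

```bash
python3 -m creep '{"slide": [[-3,3,30],[-3,3,60],[-3,3,82],[-3,3,92],[-3,3,95],[-3,3,97],[-3,3,98],[-3,3,98]], "twist": [[0,0,0],[0,0,0],[0,0,0],[0,0,0],[0,0,0],[0,0,0],[0,0,0],[0,0,0]], "hand": [-1,-1,-1,-1,-1,-1,-1,-1]}' 40
python3 go.py .663 -.1624 .0235 12
```

```text
t: 19.77
tcp_pos: [0.6638, -0.1632, 0.0281]
orientation: [0.63, 0.777, 0.001, 0.001]
wrist_force: [-0.1, -0.1, -1.1]
grip_width: 0.0393
t 19.77 tcp [ 0.6638 -0.1632  0.0281] w 0.0393 q6 1.12 F [-0.1 -0.1 -1.1]
slide [ 1.  -0.6  4.6] twist [ 0.002  0.001 -0.001] rows>= 1.0
```

```bash
python3 -m creep '{"slide": [[0,-1,1.5],[0,-1,3],[0,-1,4],[0,-1,5],[0,-1,5],[0,-1,5],[0,-1,5],[0,-1,5],[0,-1,5]], "twist": [[0,0,0],[0,0,0],[0,0,0],[0,0,0],[0,0,0],[0,0,0],[0,0,0],[0,0,0],[0,0,0]], "hand": [-1,-1,-1,-1,-1,-0.1,0.1,0.3,0.4]}' 40
python3 -m creep '{"slide": [[0,0,-20],[0,0,-60],[0,0,-95],[0,0,-95],[0,0,-95]], "twist": [[0,0,0],[0,0,0],[0,0,0],[0,0,0],[0,0,0]], "hand": [0.4,0.4,0.4,0.4,0.4]}' 40
python3 wl.py w12 .663 -.1624 0 .048 .06 .033;python3 go.py .421 -.1667 .13 20
```

```text
t: 20.52
tcp_pos: [0.6622, -0.1629, 0.0214]
orientation: [0.629, 0.777, 0.0, 0.0]
wrist_force: [-0.5, -0.5, 0.7]
grip_width: 0.0597
t: 20.93
tcp_pos: [0.6637, -0.1634, 0.1192]
orientation: [0.629, 0.777, 0.001, 0.002]
wrist_force: [-0.4, 0.8, -1.3]
grip_width: 0.0595
table z -0.0006285782006060402
3169
[ 663.3 -162.9] [40.2 39.8] 11.918971061706543
t 20.98 tcp [ 0.6626 -0.1631  0.117 ] w 0.0596 q6 1.12 F [-0.4 -0.1 -0.1]
slide [  46.6 -237.   -13.5] twist [ 0.002  0.001 -0.14 ] rows>= 6.0
```

View pics/w12.png

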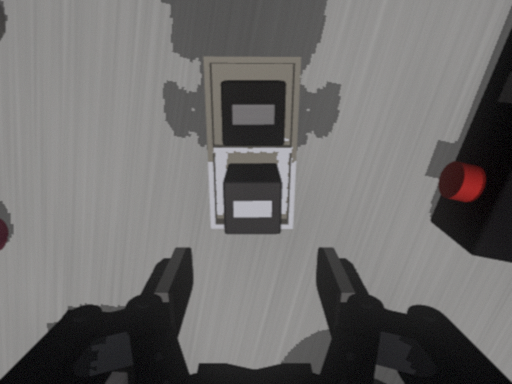

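Both cubes are in their bays, at (253,110) and (253,200). Now the grey large objective.

```bash
python3 -m creep '{"slide": [[7,-35,-13],[14,-70,-13],[21,-105,-13],[28,-140,-13],[35,-175,-13],[42,-210,-13],[46,-237,-13],[46,-237,-13],[46,-237,-13],[46,-237,-13]], "twist": [[0,0,-0.02],[0,0,-0.04],[0,0,-0.06],[0,0,-0.08],[0,0,-0.1],[0,0,-0.12],[0,0,-0.14],[0,0,-0.14],[0,0,-0.14],[0,0,-0.14]], "hand": [0.4,0.4,0.4,0.4,0.4,0.4,0.4,0.4,0.4,0.4]}' 40
python3 wl.py w13 .421 -.1667 .019 .01 .044 .035;python3 go.py .421 -.1667 .020 20
```

```text
t: 21.82
tcp_pos: [0.4207, -0.1671, 0.1285]
orientation: [0.574, 0.819, 0.0, -0.0]
wrist_force: [-0.5, 0.5, -0.7]
grip_width: 0.0599
table z -0.0006339963565751515
513
(array([ 0.4203462 , -0.16742736]), np.float64(0.00021947079603127848))
t 21.87 tcp [ 0.4212 -0.1671  0.1286] w 0.0595 q6 0.84 F [ 0.1 -0.4 -0.4]
slide [  0.4  -0.  108.6] twist [-0. -0. -0.] rows>= 3.0
```

View pics/w13.png

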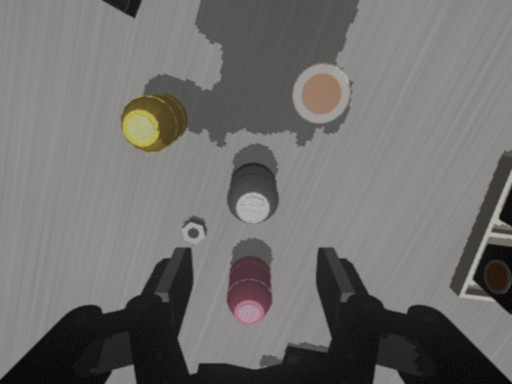

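The grey objective at (253,195) is centred between the jaws. Pink at (250,290), yellow at (155,120), the nut at (193,233) and the dish at (321,93) are all clear of the fingers.

```bash
python3 -m creep '{"slide": [[0,-1,35],[0,-1,68],[0,-1,95],[0,-1,107],[0,-1,108.5],[0,-1,108.5],[0,-1,108.5],[0,-1,108.5],[0,-1,108.5],[0,-1,108.5],[0,-1,108.5]], "twist": [[0,0,0],[0,0,0],[0,0,0],[0,0,0],[0,0,0],[0,0,0],[0,0,0],[0,0,0],[0,0,0],[0,0,0],[0,0,0]], "hand": [0.4,0.4,0.4,0.4,0.4,-1,-1,-1,-1,-1,-1]}' 50
python3 -m creep '{"slide": [[0,0,-15],[0,0,-50],[0,0,-85],[0,0,-125],[0,0,-125]], "twist": [[0,0,0],[0,0,0],[0,0,0],[0,0,0],[0,0,0]], "hand": [-1,-1,-1,-1,-1]}' 50
python3 go.py .5732 .4029 .13 69;python3 go.py .5732 .4029 .13 30
```

```text
t: 22.78
tcp_pos: [0.4203, -0.1677, 0.0215]
orientation: [0.574, 0.819, 0.0, 0.001]
wrist_force: [0.0, -0.3, 1.4]
grip_width: 0.0361
t: 23.2
tcp_pos: [0.4229, -0.1688, 0.1534]
orientation: [0.574, 0.819, 0.001, 0.005]
wrist_force: [2.4, 0.2, -1.3]
grip_width: 0.0366
t 23.20 tcp [ 0.4229 -0.1688  0.1534] w 0.0366 q6 0.84 F [ 2.4  0.2 -1.3]
slide [486.1 336.5  22.5] twist [ 0.005  0.011 -0.855] rows>= 15.0
t 23.20 tcp [ 0.4229 -0.1688  0.1534] w 0.0366 q6 0.84 F [ 2.4  0.2 -1.3]
slide [486.1 336.5  22.5] twist [ 0.008  0.008 -0.175] rows>= 15.0
```

```bash
python3 -m creep '{"slide": [[20,14,0],[45,31,0],[73,50,0],[101,70,0],[129,89,0],[157,109,0],[185,128,0],[213,147,0],[241,167,0],[269,186,0],[297,206,0],[325,225,0]], "twist": [[0,0,0],[0,0,0],[0,0,0],[0,0,0],[0,0,0],[0,0,0],[0,0,0],[0,0,0],[0,0,0],[0,0,0],[0,0,0],[0,0,0]], "hand": [-1,-1,-1,-1,-1,-1,-1,-1,-1,-1,-1,-1]}' 50
python3 go.py .5732 .4029 .13 20
```

```text
t: 24.2
tcp_pos: [0.5201, 0.2167, 0.1457]
orientation: [0.574, 0.819, 0.0, 0.0]
wrist_force: [1.0, -0.3, -1.3]
grip_width: 0.0363
t 24.20 tcp [0.5201 0.2167 0.1457] w 0.0363 q6 1.62 F [ 1.  -0.3 -1.3]
slide [156.8 113.6  15.8] twist [0. 0. 0.] rows>= 5.0
```

```bash
python3 -m creep '{"slide": [[32,23,0],[64,46,0],[96,69,0],[125,90,5],[148,107,12],[154,111,15],[154,111,15],[154,111,15],[154,111,15]], "twist": [[0,0,0],[0,0,0],[0,0,0],[0,0,0],[0,0,0],[0,0,0],[0,0,0],[0,0,0],[0,0,0]], "hand": [-1,-1,-1,-1,-1,-1,-1,-1,-1]}' 50
python3 wl.py w14 .5594 .3632 0 .02 .03 .11;python3 go.py .5732 .4029 .0285 20
```

```text
t: 24.95
tcp_pos: [0.5714, 0.3963, 0.1311]
orientation: [0.574, 0.819, -0.0, 0.0]
wrist_force: [-0.1, -0.3, -1.2]
grip_width: 0.0367
table z -0.0006443634477781398
7610
[558.6 362.9] [160.6  76.4] 69.24858093261719
t 25.00 tcp [0.5716 0.3962 0.1315] w 0.0366 q6 1.83 F [ 0.4  0.8 -1.4]
slide [  5.8   3.7 103. ] twist [ 0.     0.    -0.001] rows>= 3.0
```

View pics/w14.png

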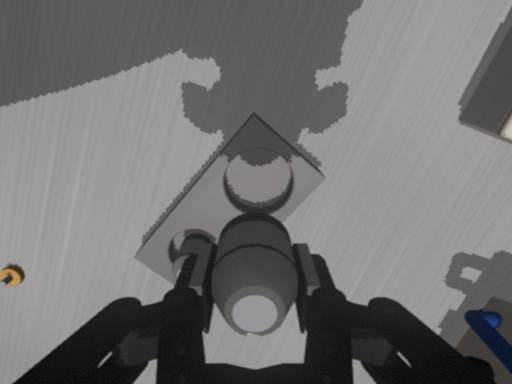

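The held objective is coming over the large well, which is visible at (258,180). The small one at (190,245) is clear of the left finger. Lowering.

```bash
python3 -m creep '{"slide": [[5,3,10],[5,3,40],[5,3,70],[5,3,88],[5,3,95],[5,3,99],[5,3,101],[5,3,102],[5,3,102]], "twist": [[0,0,0],[0,0,0],[0,0,0],[0,0,0],[0,0,0],[0,0,0],[0,0,0],[0,0,0],[0,0,0]], "hand": [-1,-1,-1,-1,-1,-1,-1,-1,-1]}' 50
python3 go.py .5734 .4027 .0275 20
```

```text
t: 25.75
tcp_pos: [0.5735, 0.4037, 0.0303]
orientation: [0.574, 0.819, 0.001, 0.0]
wrist_force: [-0.4, -0.6, -0.9]
grip_width: 0.0364
t 25.75 tcp [0.5735 0.4037 0.0303] w 0.0364 q6 1.84 F [-0.4 -0.6 -0.9]
slide [-0.9 -0.5  2.8] twist [ 0.002 -0.001 -0.   ] rows>= 1.0
```

```bash
python3 -m creep '{"slide": [[-1,0,1],[-1,0,2],[-1,0,3],[-1,0,3],[-1,0,3],[-1,0,3],[-1,0,3],[-1,0,3],[-1,0,3]], "twist": [[0,0,0],[0,0,0],[0,0,0],[0,0,0],[0,0,0],[0,0,0],[0,0,0],[0,0,0],[0,0,0]], "hand": [-1,-1,-1,-1,-1,-0.1,0.1,0.3,0.4]}' 50
python3 -m creep '{"slide": [[0,0,-20],[0,0,-60],[0,0,-95],[0,0,-130],[0,0,-130],[0,0,-130]], "twist": [[0,0,0],[0,0,0],[0,0,0],[0,0,0],[0,0,0],[0,0,0]], "hand": [0.4,0.4,0.4,0.4,0.4,0.4]}' 40
python3 wl.py w15 .5734 .4027 .019 .03 .05 .033
python3 - <<'E'
from h import *
for n in ['scene','side']:
    im,d=env.camera(n);cv2.imwrite(f'pics/{n}1.png',im[:,:,::-1]);np.save(f'pics/{n}1_d.npy',d)
    c=env.get_calibration(n)
    for t in '01':
        w=cloud(np.load(f'pics/{n}{t}_d.npy'),c).reshape(-1,3);w=w[np.isfinite(w[:,2])]
        for nm,x,y,r,z in [('dish',.446,-.08,.04,.006),('stage',.5575,-.37,.1,.015)]:
            P=w[(np.hypot(w[:,0]-x,w[:,1]-y)<r)&(w[:,2]>z)];print(n,t,nm,P[:,:2].mean(0).round(4))
E
```

```text
t: 26.5
tcp_pos: [0.5731, 0.4024, 0.0257]
orientation: [0.574, 0.819, 0.0, -0.0]
wrist_force: [-0.2, 0.2, 0.4]
grip_width: 0.0596
t: 27.0
tcp_pos: [0.5743, 0.4033, 0.1589]
orientation: [0.574, 0.819, 0.003, 0.001]
wrist_force: [-0.4, 0.7, -0.7]
grip_width: 0.0598
table z -0.0006523809031410826
222
(array([0.57438465, 0.40301863]), np.float64(0.00014442551037026005))
scene 0 dish [ 0.4462 -0.0781]
scene 0 stage [ 0.5709 -0.352 ]
scene 1 dish [ 0.4454 -0.0782]
scene 1 stage [ 0.571  -0.3522]
side 0 dish [ 0.4461 -0.083 ]
side 0 stage [ 0.5569 -0.3729]
side 1 dish [ 0.446  -0.0832]
side 1 stage [ 0.5569 -0.3728]
```

View pics/w15.png

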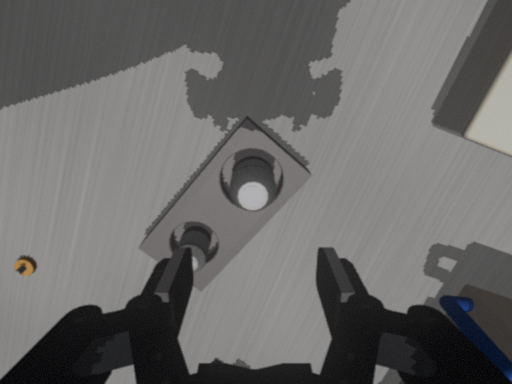

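View pics/scene1.png

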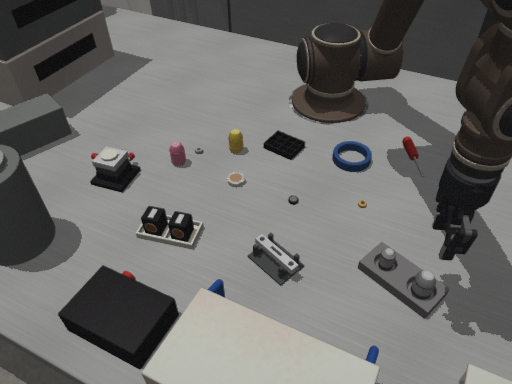

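Everything stands in place in the scene picture, and the dish and stage have not moved. One last height check before handing in.

```bash
python3 - <<'E'
from h import *
for n in ['scene','side']:
    w=cloud(np.load(f'pics/{n}1_d.npy'),env.get_calibration(n)).reshape(-1,3);w=w[np.isfinite(w[:,2])]
    for nm,x,y,e in [('OL',.5743,.403,.068),('OS',.5443,.3249,.060),('c1',.6509,-.1014,.054),('c2',.6633,-.1629,.054),('bar',.6265,.1165,.040)]:
        P=w[(np.hypot(w[:,0]-x,w[:,1]-y)<.012)&(w[:,2]<.1)];print(n,nm,'top',np.percentile(P[:,2],[50,90]).round(4) if len(P) else None,'exp',e)
s=env.observe();print(s['t'],s['qvel'].round(3)); 
E
```

```text
scene OL top [0.0676 0.0691] exp 0.068
scene OS top [0.0571 0.0603] exp 0.06
scene c1 top [0.0533 0.0553] exp 0.054
scene c2 top [0.0532 0.0549] exp 0.054
scene bar top [0.0381 0.0405] exp 0.04
side OL top [0.0654 0.0679] exp 0.068
side OS top [0.0523 0.0594] exp 0.06
side c1 top [0.053  0.0555] exp 0.054
side c2 top [0.0532 0.0556] exp 0.054
side bar top [0.0376 0.0407] exp 0.04
27.15 [ 0.001  0.01  -0.009  0.001  0.    -0.   ]
```

```bash
python3 -c "
from station import env
print(env.finish_job())"
```

```text
the job is handed in; nothing more can be done
None
```

I put all five parts away and handed the job in at about 27 s of the 112 s allowed. Each part was lowered to its seat before I let go. The hand-in reports no verdict, so what follows is from my own last measurements.

- **Objectives:** the large one is in the large well and the small one in the small well, each about 1 mm off centre.
- **Cubes:** one stands in each tray bay, within about 2 mm of centre.
- **Bar:** it lies across both forks, about 2 mm off centre endwise.
- **Heights:** the tops are within about 2 mm of the seated height for every part.
- **Stage and dish:** before and after views show both still in place (changes under 1 mm).
- **Gripper:** it ended open about 9 cm above the parts, touching nothing.

No check failed. The scene and side cameras disagreed by 2–4 mm, so I relied on the wrist camera close up.

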